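# Dry-stack a stepped ornament in the gilder's tray

## Task

Set up the ornament in the shallow plywood tray, one piece after another in this order: stand the low hexagonal plinth on the tray floor; stand the tall hexagonal plinth beside it, with one flat face of each touching squarely and their corners in line; put the ball knob upright in the middle of the low plinth; put the spool in the middle of the tall plinth; and last, stand the urn finial in the middle of the spool. Let go of each piece before taking the next, never let a piece topple, and leave the small jar and the black foot where they are.

Things in the scene. Friction and masses are not known exactly. Their poses are not given: they have to be found in the camera images.
- low_plinth: Low hexagonal wooden prism primed plain white, with a dark line round its foot, 56 mm across the flats (64.7 mm across the corners, each side face 32.3 mm wide), 30 mm high, standing upright. Origin: centre of its underside; z up; x is square to a flat face, so flat faces look along yaw 0, 60, 120, 180, 240 and 300 degrees from x. About 70 g.
- tall_plinth: Tall hexagonal prism with the same white priming, dark line and width: 56 mm across the flats, 60 mm high, standing upright. Origin and axes as for the low plinth. About 130 g.
- ball_knob: Round gilded turned knob, 40 mm high, standing upright: a flat foot 36 mm in diameter and 6 mm thick, a neck 22 mm thick, then a rounded ball with a cylindrical band 40 mm in diameter from 22 to 30 mm above its underside, and a small flat top. No spike. Origin: centre of its underside; z up. About 50 g.
- spool: Gilded turned spool, 40 mm high, standing upright: two equal flat discs 46 mm in diameter and 9 mm thick at bottom and top with a waist 26 mm thick between; flat on top. Both ends are alike. Origin: centre of its underside; z up. About 60 g.
- urn: Gilded turned urn finial, 75 mm high, the tallest gilded piece, standing upright: flat foot 36 mm in diameter and 6 mm thick, stem 20 mm thick, belly with a cylindrical band 44 mm in diameter from 30 to 40 mm above its underside, narrowing to a thin neck and a small pointed tip. Origin: centre of its underside; z up. About 70 g.
- tray: Fixed shallow plywood tray, 220 mm (its x) by 170 mm (its y) outside, 14 mm high, walls and floor 6 mm thick, so the inside is 208 by 158 mm and the inner floor lies 6 mm above the table. It stands to the left or to the right of the pieces. Origin: centre of its underside, on the table; z up.
- jar: Bystander, leave alone: small round jar with a black cap, 44 mm in diameter, 50 mm high, standing among the pieces. Origin: centre of its underside.
- black_foot: Bystander, leave alone: black turned furniture foot, 72 mm in diameter at its base, 112 mm high, at the left of the table. Origin: centre of its underside.
Mind the look-alikes: they are no part of the job. What is shaped like the tall_plinth but blue is not meant. What is shaped like the low_plinth but orange is not meant.

How it is judged:
By the outcome, as a careful person would: the job done as asked, in the order asked, and still so for the second after the job is handed in, with the robot touching nothing.
It also fails if it takes over 112 s, if anything falls off the work surface, if the arm or the gripper's body presses on something with over 40 N, if the wrist force passes 120 N, or if a joint passes its speed limit or range.

## Robot

A 6-joint arm with a two-finger parallel gripper is mounted at the origin on the work surface. World frame = base frame: x ahead of the robot, y to its left, z up, the work surface at z = 0. Lengths are in mm, angles in rad, forces in N, time in s.
With the tool pointing down it reaches from about 350 to 950 mm from the base axis. Payload 17.4 kg.
Tool frame: the origin (TCP) lies midway between the tips of the shut fingers; the grasp point (between the pads) lies 19 mm behind it; z points along the fingers, y is the line along which they close (so a half turn about z gives the same grasp; the last joint's range is limited). The gripper opens to 93 mm and grips with 3 to 60 N. Pads are 15 mm wide; open, the fingers measure 128 mm over their backs; the gripper's body (75 mm by 188 mm) begins 65 mm behind the grasp point.
Start: joints at [-1.187, 0.116, 1.442, -0, 1.584, -0.038], TCP at [276.339, -615.848, 218.646] pointing down, gripper open.
Joint ranges: [-2.83, 2.83], [-0.83, 2.19], [0.07, 2.5], [-1.14, 4.28], [0.01, 3], [-2.97, 2.97]. Speed limits (rad/s): [1.89, 1.89, 2.22, 3.14, 3.14, 3.14].

## Interface

Orientations are given as a rotation vector (axis times angle).
In Python, from bench import ctrl gives the robot as it stands.
- The arm moves only by the tool drive_tool, never from a script. Its argument "steps" is one flat list of numbers, 7 for each row, row after row: the turn, a rotation vector about the tool's x, y, z in rad, then the shift along the tool's x, y, z in cm, then the finger opening in cm, from 0 to 9.3. A call has 1 to 12 rows; each row shifts and turns the commanded pose from where the row before left it, along the tool's axes as they then stand; what a row does not reach is not made up. A row lasts 1/8 s, in which the tool goes at most 62.5 mm and 10.7 degrees, less where a joint would pass 70% of its speed; a pose out of reach is approached as far as the arm can. A call is refused whole if a number of a shift passes 6.25 or a number of a turn 0.188, either way. A call with a gripper value outside its range is refused whole. The fingers move at their own pace and stop on an object; "squeeze" is the grip in N (left out, the last holds). Time passes only in rows, so rows that do not move let the fingers close. It gives the time, the measured TCP pose, the force, the opening and the grip force at its end, in the units of the state.
- ctrl.state(): the state, without advancing time (a new reading comes with each control period).
- ctrl.snapshot(name): name is "scene" or "top"; returns a dict with "pixels" (420x560x3 uint8, red, green, blue), "fov_y" (degrees; the focal length in pixels is half the picture's height over the tangent of half this angle, whatever the lens; pixels are square), "cx", "cy" (the principal point, pixels), "distortion" ([k1, k2, p1, p2, k3] as OpenCV has them; the pictures are not rectified), "pose" (4x4, takes a point from camera to world coordinates). Camera axes: x right, y up, looking along -z (the intrinsics and any distortion apply to the point x, -y, -z); pixel columns grow to the right and rows downward; lengths in mm; the calibration is good to about 2 mm. A picture is of the moment at which its call begins. There is no depth.
- ctrl.hand_in(): hands the job in; it is judged then, once.
The state is a dict: "clock": time; "joints": joint angles; "joint_velocities": joint speeds; "effort": joint torques, N m; "ee_pos": TCP position; "tool_rot": TCP orientation; "ft_force": force on the tool from outside, world axes, zero at the start; "ft_torque": the same for the moment, N m; "width": finger opening in mm; "grip_force": force on a finger pad.
Only numpy, scipy, OpenCV 4.12 (cv2) and the standard library are available. Lean on these libraries where they do the work, as an engineer would, in place of code of your own. Each camera call takes 0.05 s, during which the arm holds its last target. There are 200 camera calls.

## Working session

There is one attempt and no reset: what is moved stays moved. The work goes in short steps, Python scripts to look and compute and a tool call to move; the robot and the scene stay as the last step left them, time stands still between calls to the robot, and variables do not carry over. Pictures are saved under pics/ and viewed, at most 14 in all, crops included, and the job is handed in when it is done.

Besides the shell and the picture viewer there is one more tool, called by a JSON object that holds its "method" and its "body". drive_tool: Moves the arm, as the interface text tells. Its arguments: {"type":"object","properties":{"steps":{"type":"array","items":{"type":"number"}},"squeeze":{"type":"number"}},"required":["steps"]}

```bash
ls; mkdir -p pics
python3 - <<'E'
from bench import ctrl
import cv2,pickle,numpy as np
d={}
for n in("scene","top"):
    s=ctrl.snapshot(n);d[n]=s
    cv2.imwrite(f"pics/{n}0.png",cv2.resize(s["pixels"][:,:,::-1],None,fx=1.42,fy=1.42,interpolation=cv2.INTER_CUBIC))
    print(n,s["fov_y"],s["cx"],s["cy"],s["distortion"],np.round(s["pose"],3).tolist())
pickle.dump(d,open("s0.pkl","wb"))
print(ctrl.state())
E
```

```text
pics
scene 45.08660618661487 281.85342572613257 217.80804386035172 [-0.10473083  0.          0.          0.          0.        ] [[-0.87, -0.289, 0.399, 1005.348], [0.493, -0.495, 0.716, 885.452], [-0.01, 0.82, 0.573, 645.379], [0.0, 0.0, 0.0, 1.0]]
top 45.45400708514501 281.6700889215518 209.57300901848103 [-0.09314557  0.          0.          0.          0.        ] [[-0.013, 0.996, -0.093, 464.221], [-1.0, -0.01, 0.026, 107.821], [0.025, 0.093, 0.995, 1196.139], [0.0, 0.0, 0.0, 1.0]]
{'clock': 0.1, 'joints': array([-1.18681494e+00,  1.16427078e-01,  1.44219063e+00, -4.52901101e-05,
        1.58399638e+00, -3.77991672e-02]), 'joint_velocities': array([ 2.94604879e-05, -2.80370325e-03, -1.06004730e-03,  1.64339541e-03,
       -8.51189399e-04,  6.34386108e-04]), 'effort': array([ 1.11713525e-03, -7.22897744e+01, -6.23865724e+01,  7.80794537e-02,
        2.27239943e-02, -6.20432047e-05]), 'ee_pos': array([ 276.24715538, -615.68472431,  217.99124622]), 'tool_rot': array([-3.07101440e+00, -6.57421400e-01,  3.46296977e-04]), 'ft_force': array([ 0.45256096,  0.10928173, -0.66768413]), 'ft_torque': array([-0.00052774,  0.02727231, -0.00708577]), 'grip_force': 0.0, 'width': 92.71242175249758}
```

View pics/scene0.png

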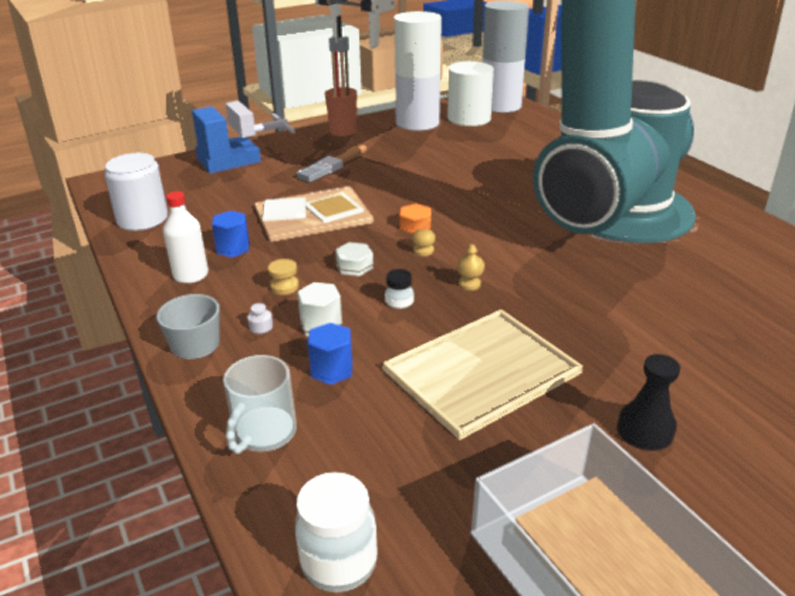

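View pics/top0.png

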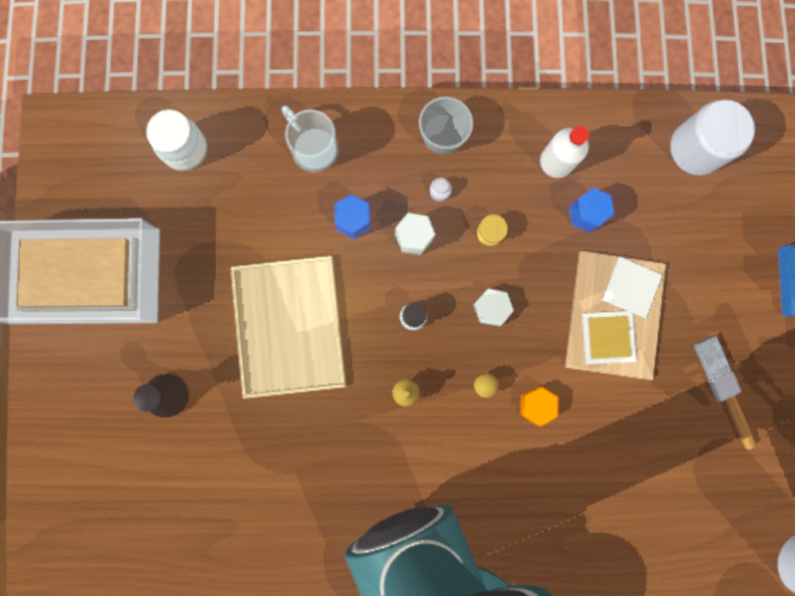

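```bash
cat > vis.py <<'E'
import numpy as np,cv2
from scipy.optimize import minimize
U=4
def cam(s):
    f=s["pixels"].shape[0]/2/np.tan(np.radians(s["fov_y"]/2))
    return np.array([[f,0,s["cx"]],[0,f,s["cy"]],[0,0,1]]),np.array(s["distortion"],float),np.array(s["pose"])
def proj(s,P):
    K,D,T=cam(s); c=(np.asarray(P,float)-T[:3,3])@T[:3,:3]*[1,-1,-1]
    return cv2.projectPoints(c,np.zeros(3),np.zeros(3),K,D)[0].reshape(-1,2)
def back(s,uv,z):
    K,D,T=cam(s); n=cv2.undistortPoints(np.array([[uv]],float),K,D)[0,0]
    r=T[:3,:3]@[n[0],-n[1],-1]; return T[:3,3]+r*(z-T[2,3])/r[2]
def ring(r,z,n=24,a0=0):
    a=a0+np.arange(n)*2*np.pi/n; return np.c_[r*np.cos(a),r*np.sin(a),np.full(n,z)]
def prof(rz): return [ring(r,z) for r,z in rz]
hexa=lambda h:[ring(32.33,z,6,np.pi/6) for z in(0,h)]
box=[np.array([[x,y,z] for x,y in((110,85),(-110,85),(-110,-85),(110,-85))],float) for z in(0,14)]
M=dict(low_plinth=hexa(30),tall_plinth=hexa(60),tray=box,
 ball_knob=prof([(18,0),(18,6),(11,6.5),(11,10),(16,15),(20,22),(20,30),(16,36),(8,40)]),
 spool=prof([(23,0),(23,9),(13,9.5),(13,30.5),(23,31),(23,40)]),
 urn=prof([(18,0),(18,6),(10,7),(10,16),(17,23),(22,30),(22,40),(17,50),(8,58),(5,62),(4,70),(1,75)]))
def pose(p,q):
    x,y,z,a=q;c,s=np.cos(a),np.sin(a); return [r@np.array([[c,s,0],[-s,c,0],[0,0,1]])+[x,y,z] for r in p]
def sil(s,p,q,org,shape):
    m=np.zeros(shape,np.uint8); R=[proj(s,r) for r in pose(p,q)]
    for a,b in zip(R,R[1:]):
        h=cv2.convexHull((((np.r_[a,b]-org+.5)*U-.5)*16).astype(np.int32)); cv2.fillConvexPoly(m,h,1,shift=4)
    return m
def fit(name,snaps,q,yaw=False,rounds=3,freez=True):
    p=M[name];q=np.array(q,float);W=[]
    for s in snaps:
        uv=np.vstack([proj(s,r) for r in pose(p,q)]); lo=np.floor(uv.min(0)-9).astype(int);hi=np.ceil(uv.max(0)+9).astype(int)
        lo=np.maximum(lo,0); im=np.ascontiguousarray(s["pixels"][lo[1]:hi[1],lo[0]:hi[0],::-1])
        big=cv2.resize(im,None,fx=U,fy=U,interpolation=cv2.INTER_CUBIC); h=cv2.cvtColor(big,cv2.COLOR_BGR2HSV)
        ok=~((h[...,0]>95)&(h[...,0]<140)&(h[...,1]>120)); ok=cv2.erode(ok.astype(np.uint8),np.ones((5,5)))
        W.append((s,lo,big,ok))
    for k in range(rounds):
        G=[];e=max(2.5-k*.5,1.5)
        for s,lo,big,ok in W:
            m=sil(s,p,q,lo,big.shape[:2]);n=int(e*U)*2+1;el=cv2.getStructuringElement(2,(n,n))
            g=np.where(m,3,2).astype(np.uint8); g[cv2.erode(m,el)>0]=1; g[cv2.dilate(m,el)==0]=0
            cv2.grabCut(big,g,None,np.zeros((1,65)),np.zeros((1,65)),4,cv2.GC_INIT_WITH_MASK); G.append((g&1).astype(np.uint8))
        def cost(v):
            Q=q+np.array([v[0],v[1],v[2] if freez else 0,v[3]/30 if yaw else 0])
            return sum(cv2.GaussianBlur(((sil(s,p,Q,lo,big.shape[:2])^g)*ok).astype(np.float32),(1,1),0).sum()/g.sum() for (s,lo,big,ok),g in zip(W,G))
        r=minimize(cost,np.zeros(4),method="Nelder-Mead",options=dict(initial_simplex=np.vstack([np.zeros(4),np.eye(4)*4]),xatol=.02,fatol=1e-5,maxiter=400))
        v=r.x;q=q+np.array([v[0],v[1],v[2] if freez else 0,v[3]/30 if yaw else 0])
    return q,r.fun
def overlay(s,items,lo,hi,fx,fn):
    im=cv2.resize(np.ascontiguousarray(s["pixels"][lo[1]:hi[1],lo[0]:hi[0],::-1]),None,fx=fx,fy=fx,interpolation=cv2.INTER_CUBIC)
    global U; u=U;U=fx
    for n,q in items.items():
        c,_=cv2.findContours(sil(s,M[n],q,np.array(lo),im.shape[:2]),0,1); cv2.drawContours(im,c,-1,(0,0,255) ,1)
    U=u; cv2.imwrite(fn,im)
E
cat > m0.py <<'E'
import pickle; from vis import *
d=pickle.load(open("s0.pkl","rb")); S=[d["scene"],d["top"]]
px=dict(low_plinth=(493,307,30),tall_plinth=(415,233,60),ball_knob=(486,385,30),spool=(492,229,40),urn=(404,392,40),tray=(289,327,14))
yw=dict(tray=-1.5,low_plinth=.1,tall_plinth=.1); R={}
for n,(u,v,z) in px.items():
    b=back(d["top"],(u/1.42,v/1.42),z); q0=[b[0],b[1],0,yw.get(n,0)]
    q,f=fit(n,S,q0,n in yw); R[n]=q; print(n,np.round(q,2),round(f,3), end=" ")
    for s in S: print(np.round(fit(n,[s],[*q[:2],0,q[3]],n in yw,2,False)[0],2),end=" ")
    print()
pickle.dump(R,open("r0.pkl","wb"))
overlay(d["top"],R,(155,120),(355,300),4,"pics/o_top.png"); overlay(d["scene"],R,(180,140),(420,310),3,"pics/o_scene.png")
for n,(u,v,z) in dict(jar=(413,312,50),bf=(146,398,112),blue=(352,213,60),bottle=(578,135,80),orange=(540,407,30),lid=(440,187,30)).items(): print(n,np.round(back(d["top"],(u/1.42,v/1.42),z)))
E
python3 m0.py
```

```text
low_plinth [ 5.5746e+02 -7.8570e+01 -2.1900e+00 -1.9000e-01] 0.06 [ 5.5973e+02 -7.5090e+01  0.0000e+00 -1.3000e-01] [ 5.5725e+02 -7.8240e+01  0.0000e+00 -2.0000e-01] 
tall_plinth [ 6.8053e+02  5.2900e+01 -2.6600e+00 -1.8000e-01] 0.05 [ 6.812e+02  5.545e+01  0.000e+00 -1.700e-01] [ 6.7986e+02  5.3220e+01  0.0000e+00 -1.6000e-01] 
ball_knob [427.88 -62.19  -2.27   0.  ] 0.126 [430.41 -59.     0.     0.  ] [427.51 -61.61   0.     0.  ] 
spool [687.35 -78.41  -1.69   0.  ] 0.082 [688.44 -75.82   0.     0.  ] [686.83 -78.05   0.     0.  ] 
urn [418.62  71.27  -1.46   0.  ] 0.187 [420.78  72.67   0.     0.  ] [418.18  71.33   0.     0.  ] 
tray [530.95 257.85   1.12  -1.59] 0.126 [535.92 253.6    0.    -1.62] [530.82 257.89   0.    -1.7 ] 
jar [548.  57.  50.]
bf [416. 467. 112.]
blue [709. 154.  60.]
bottle [ 833. -217.   80.]
orange [ 390. -150.   30.]
lid [759.   8.  30.]
```

View pics/o_top.png

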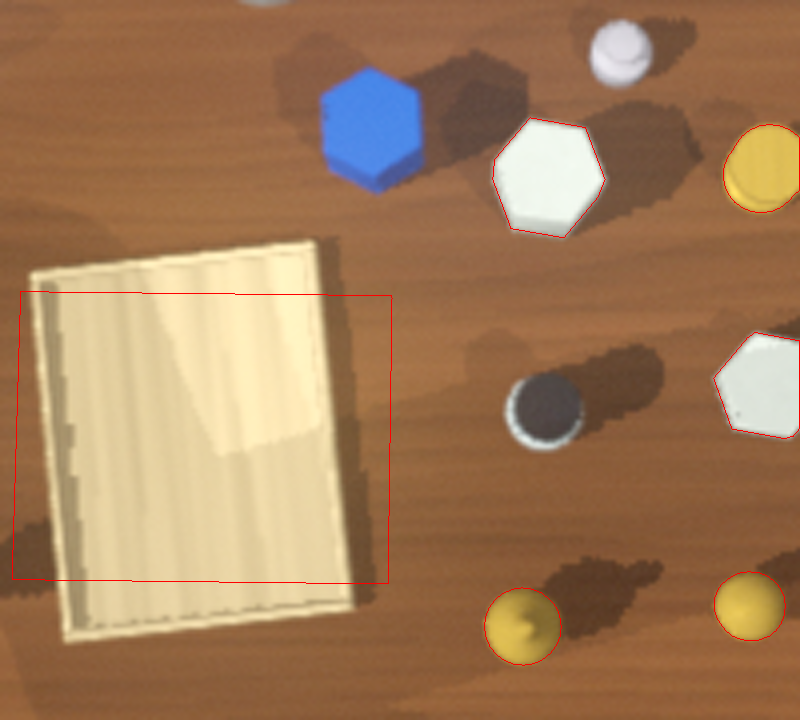

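View pics/o_scene.png

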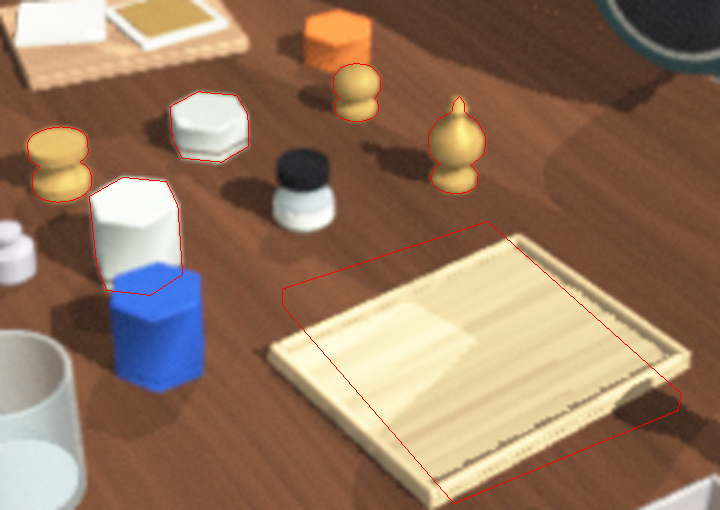

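```bash
cat > plan.py <<'E'
import sys,numpy as np
from bench import ctrl
from scipy.spatial.transform import Rotation as Ro
def show():
    s=ctrl.state();R=Ro.from_rotvec(s["tool_rot"]).as_matrix();y=R[:,1];yaw=np.degrees(np.arctan2(y[1],y[0]))
    print("t",round(s["clock"],2),"tcp",np.round(s["ee_pos"],1),"closeyaw",round(yaw,2),"w",round(s["width"],2),"g",round(s["grip_force"],1),"F",np.round(s["ft_force"],1),"j6",round(s["joints"][5],2),"zax",np.round(R[:,2],4))
    return s,R,yaw
def plan(x,y,z,cy):
    s,R,yaw=show(); d=(cy-yaw+90)%180-90; th=-np.radians(d)
    R2=R@Ro.from_rotvec([0,0,th]).as_matrix()
    D=(np.array([x,y,z])-s["ee_pos"])/10
    print("turn z",round(th,4),"| shift cm old axes",np.round(R.T@D,3),"| new axes",np.round(R2.T@D,3))
if __name__=="__main__":
    a=list(map(float,sys.argv[1:])); plan(*a) if a else show()
E
python3 - <<'E'
import pickle; from vis import *
d=pickle.load(open("s0.pkl","rb")); S=[d["scene"],d["top"]]
R=pickle.load(open("r0.pkl","rb"))
q,f=fit("tray",S,[540,262,0,.08],True,4);print(np.round(q,3),f)
for s in S: print(np.round(fit("tray",[s],[*q[:2],0,q[3]],True,3,False)[0],3))
R["tray"]=q; pickle.dump(R,open("r0.pkl","wb"))
E
python3 plan.py 557.5 -77.5 120 109.1
```

```text
[ 5.29970e+02  2.65569e+02 -2.17100e+00  1.00000e-01] 0.02357626565305198
[5.31560e+02 2.67526e+02 0.00000e+00 1.01000e-01]
[5.29468e+02 2.65696e+02 0.00000e+00 1.01000e-01]
t 0.1 tcp [ 276.2 -615.7  218. ] closeyaw -65.83 w 92.71 g 0.0 F [ 0.5  0.1 -0.7] j6 -0.04 zax [-4.e-04  9.e-04 -1.e+00]
turn z 0.0884 | shift cm old axes [ 47.693 -37.578   9.837] | new axes [ 44.188 -41.643   9.837]
```

{"method": "drive_tool", "body": {"steps": [0,0,0.0884,0,0,0,9.3,0,0,0,4.42,-4.16,0,9.3,0,0,0,4.42,-4.16,0,9.3,0,0,0,4.42,-4.16,0,9.3,0,0,0,4.42,-4.16,0,9.3,0,0,0,4.42,-4.16,0,9.3,0,0,0,4.42,-4.16,0,9.3,0,0,0,4.42,-4.16,0,9.3,0,0,0,4.42,-4.16,0,9.3,0,0,0,4.42,-4.16,0,9.3,0,0,0,4.42,-4.16,0,9.3,0,0,0,0,0,0,9.3]}}

```text
clock: 1.6
ee_pos: [558.8, -74.9, 218.0]
tool_rot: [-3.096, -0.528, 0.001]
ft_force: [0.3, -1.2, -0.2]
width: 93.0
grip_force: 0.0
```

```bash
python3 plan.py 558 -77.5 8 109.1
```

```text
t 1.6 tcp [558.8 -74.9 218. ] closeyaw -70.65 w 93.03 g 0.0 F [ 0.3 -1.2 -0.2] j6 1.05 zax [-9.e-04  7.e-04 -1.e+00]
turn z 0.0044 | shift cm old axes [-0.146  0.241 21.001] | new axes [-0.145  0.242 21.001]
```

{"method": "drive_tool", "body": {"steps": [0,0,0.0044,-0.145,0.242,4,9.3,0,0,0,0,0,6,9.3,0,0,0,0,0,6,9.3,0,0,0,0,0,4,9.3,0,0,0,0,0,1.2,9.3,0,0,0,0,0,0,5.0,0,0,0,0,0,0,5.0,0,0,0,0,0,0,5.0,0,0,0,0,0,0,5.0], "squeeze": 5}}

```text
clock: 2.72
ee_pos: [557.7, -80.9, 7.5]
tool_rot: [3.099, 0.515, 0.002]
ft_force: [0.0, 0.6, 0.4]
width: 57.6
grip_force: 0.3
```

Run:
```python
import pickle; from vis import *
from plan import plan
from bench import ctrl
plan(558,-77.5,6,169.1)
S=[ctrl.snapshot("scene"),ctrl.snapshot("top")]; pickle.dump(S,open("s1.pkl","wb"))
overlay(S[1],{},(240,160),(400,270),5,"pics/g1.png")
```

```text
t 2.73 tcp [557.7 -80.9   7.5] closeyaw -71.15 w 57.65 g 0.3 F [0.  0.6 0.4] j6 1.05 zax [ 1.2e-03 -1.0e-04 -1.0e+00]
turn z -1.0515 | shift cm old axes [ 0.14  -0.307  0.151] | new axes [ 0.336 -0.031  0.151]
```

View pics/g1.png

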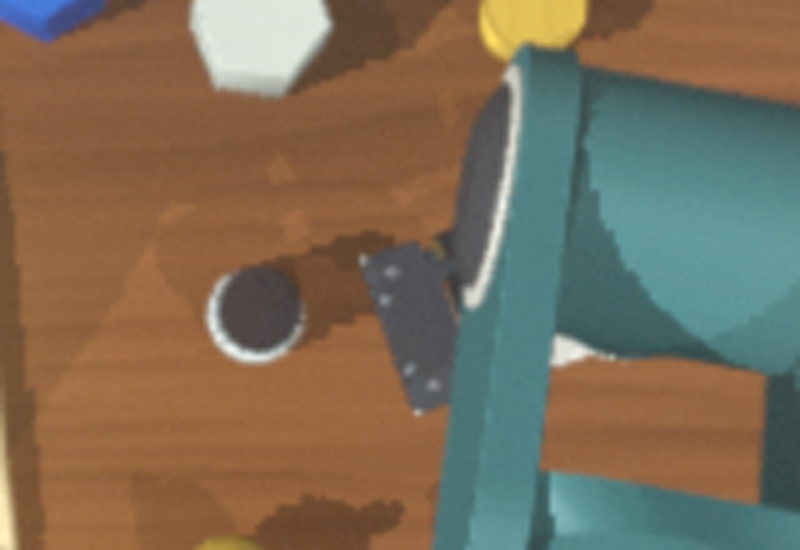

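{"method": "drive_tool", "body": {"steps": [0,0,0,0,0,0,5.0,0,0,0,0,0,0,5.0], "squeeze": 5}}

```text
clock: 3.08
ee_pos: [557.6, -80.9, 7.4]
tool_rot: [3.099, 0.515, 0.001]
ft_force: [-1.8, 0.6, 6.1]
width: 56.3
grip_force: 5.0
```

```bash
python3 plan.py 557.7 -80.9 6 169.1
```

```text
t 3.08 tcp [557.6 -80.9   7.4] closeyaw -71.14 w 56.26 g 5.0 F [-1.8  0.6  6.1] j6 1.05 zax [ 8.e-04 -1.e-04 -1.e+00]
turn z -1.0515 | shift cm old axes [0.005 0.006 0.138] | new axes [-0.002  0.007  0.138]
```

{"method": "drive_tool", "body": {"steps": [0,0,0,0,0,0,7.6,0,0,0,0,0,0,7.6,0,0,-0.175,0,0,0,7.6,0,0,-0.175,0,0,0,7.6,0,0,-0.175,0,0,0,7.6,0,0,-0.175,0,0,0,7.6,0,0,-0.175,0,0,0,7.6,0,0,-0.175,0,0,0,7.6,0,0,0,0,0,0,7.6,0,0,0,0,0,0,5,0,0,0,0,0,0,5,0,0,0,0,0,0,5], "squeeze": 15}}

```text
clock: 4.58
ee_pos: [557.3, -80.9, 6.7]
tool_rot: [2.425, 1.997, 0.0]
ft_force: [0.2, 0.2, -1.3]
width: 55.8
grip_force: 15.0
```

{"method": "drive_tool", "body": {"steps": [0,0,0,0,0,0,5.0,0,0,0,0,0,0,5.0]}}

```text
clock: 4.82
ee_pos: [557.3, -80.9, 6.6]
tool_rot: [-2.424, -1.998, 0.0]
ft_force: [0.2, -0.2, -0.4]
width: 55.7
grip_force: 15.0
```

```bash
python3 plan.py 502.4 263.7 74 185.75
```

```text
t 4.83 tcp [557.3 -80.9   6.6] closeyaw -11.01 w 55.7 g 15.0 F [ 0.2 -0.2 -0.4] j6 0.0 zax [-0. -0. -1.]
turn z -0.2924 | shift cm old axes [ 32.774 -11.964  -6.737] | new axes [34.832 -2.008 -6.737]
```

{"method": "drive_tool", "body": {"steps": [0,0,0,0,0,-4.7,5,0,0,0,0,0,-4.7,5,0,0,-0.1462,0,0,0,5,0,0,-0.1462,0,0,0,5,0,0,0,5.8,-0.335,0,5,0,0,0,5.8,-0.335,0,5,0,0,0,5.8,-0.335,0,5,0,0,0,5.8,-0.335,0,5,0,0,0,5.8,-0.335,0,5,0,0,0,5.8,-0.335,0,5,0,0,0,0,0,0,5,0,0,0,0,0,0,5]}}

```text
clock: 6.32
ee_pos: [502.2, 263.1, 100.5]
tool_rot: [2.106, 2.331, -0.001]
ft_force: [0.3, 0.7, -1.2]
width: 55.7
grip_force: 15.0
```

```bash
python3 plan.py 502.4 263.7 14.5 185.75
```

```text
t 6.33 tcp [502.2 263.1 100.5] closeyaw 5.8 w 55.69 g 15.0 F [ 0.3  0.7 -1.2] j6 0.34 zax [-3.e-04 -4.e-04 -1.e+00]
turn z 0.0008 | shift cm old axes [0.06  0.025 8.596] | new axes [0.06  0.025 8.596]
```

{"method": "drive_tool", "body": {"steps": [0,0,0,0.06,0.025,4,5,0,0,0,0,0,3,5,0,0,0,0,0,1.3,5,0,0,0,0,0,0.3,5,0,0,0,0,0,0.1,5,0,0,0,0,0,0,5]}}

```text
clock: 7.08
ee_pos: [503.0, 264.1, 14.7]
tool_rot: [2.107, 2.33, 0.002]
ft_force: [-0.7, -0.6, -0.4]
width: 55.8
grip_force: 15.0
```

{"method": "drive_tool", "body": {"steps": [0,0,0,0,0,0.05,5,0,0,0,0,0,0,5]}}

```text
clock: 7.32
ee_pos: [502.6, 264.1, 13.4]
tool_rot: [2.107, 2.33, 0.001]
ft_force: [0.5, 0.6, -1.1]
width: 55.9
grip_force: 15.0
```

```bash
python3 plan.py 502.4 263.7 12.6 185.75
```

```text
t 7.33 tcp [502.6 264.1  13.4] closeyaw 5.77 w 55.9 g 15.0 F [ 0.5  0.6 -1.1] j6 0.34 zax [ 4.e-04  2.e-04 -1.e+00]
turn z 0.0004 | shift cm old axes [-0.034 -0.025  0.083] | new axes [-0.034 -0.025  0.083]
```

{"method": "drive_tool", "body": {"steps": [0,0,0,0,0,0.05,5,0,0,0,0,0,0,5]}}

```text
clock: 7.58
ee_pos: [502.5, 264.0, 12.7]
tool_rot: [-2.107, -2.33, 0.0]
ft_force: [0.2, -0.0, -1.0]
width: 55.8
grip_force: 15.0
```

{"method": "drive_tool", "body": {"steps": [0,0,0,0,0,0.05,5,0,0,0,0,0,0,5]}}

```text
clock: 7.82
ee_pos: [502.5, 264.0, 12.6]
tool_rot: [-2.107, -2.33, 0.0]
ft_force: [-4.5, -1.0, 6.8]
width: 55.8
grip_force: 15.0
```

```bash
python3 plan.py 502.4 263.7 12.6 185.75
```

```text
t 7.83 tcp [502.5 264.   12.6] closeyaw 5.77 w 55.81 g 15.0 F [-4.5 -1.   6.8] j6 0.34 zax [-0.  0. -1.]
turn z 0.0003 | shift cm old axes [-0.028 -0.016  0.003] | new axes [-0.028 -0.016  0.003]
```

{"method": "drive_tool", "body": {"steps": [0,0,0,0,0,0,8,0,0,0,0,0,0,8,0,0,0,0,0,0,8,0,0,0,0,0,-5,9.3,0,0,0,0,0,-5,9.3,0,0,0.14,0,0,0,9.3,0,0,0.14,0,0,0,9.3,0,0,0,0,0,0,9.3]}}

```text
clock: 8.82
ee_pos: [502.5, 264.0, 112.1]
tool_rot: [-2.411, -2.014, -0.0]
ft_force: [-0.4, 0.6, 0.2]
width: 93.3
grip_force: 0.0
```

```bash
python3 plan.py 680.2 53 15 -10.3
```

```text
t 8.82 tcp [502.5 264.  112.1] closeyaw -10.23 w 93.29 g 0.0 F [-0.4  0.6  0.2] j6 0.62 zax [ 0.  0. -1.]
turn z 0.0011 | shift cm old axes [-17.606  21.237   9.713] | new axes [-17.581  21.257   9.713]
```

{"method": "drive_tool", "body": {"steps": [0,0,0,-3.52,4.25,0,9.3,0,0,0,-3.52,4.25,0,9.3,0,0,0,-3.52,4.25,0,9.3,0,0,0,-3.52,4.25,0,9.3,0,0,0,-3.52,4.25,0,9.3,0,0,0,0,0,2,9.3,0,0,0,0,0,4,9.3,0,0,0,0,0,3.7,9.3,0,0,0,0,0,0,5,0,0,0,0,0,0,5,0,0,0,0,0,0,5,0,0,0,0,0,0,5], "squeeze": 5}}

```text
clock: 10.32
ee_pos: [680.7, 53.0, 16.5]
tool_rot: [2.41, 2.013, 0.002]
ft_force: [0.2, 0.6, 0.7]
width: 57.9
grip_force: 0.0
```

{"method": "drive_tool", "body": {"steps": [0,0,0,0,0,0,5.0,0,0,0,0,0,0,5.0,0,0,0,0,0,0,5.0]}}

```text
clock: 10.7
ee_pos: [680.7, 53.0, 16.3]
tool_rot: [2.411, 2.013, 0.002]
ft_force: [-2.4, -0.3, 6.8]
width: 56.3
grip_force: 5.0
```

```bash
python3 plan.py 680.2 53 15 49.7
```

```text
t 10.7 tcp [680.7  53.   16.3] closeyaw -10.27 w 56.29 g 5.0 F [-2.4 -0.3  6.8] j6 0.22 zax [ 1.3e-03  2.0e-04 -1.0e+00]
turn z -1.0466 | shift cm old axes [-0.007 -0.046  0.132] | new axes [ 0.036 -0.03   0.132]
```

{"method": "drive_tool", "body": {"steps": [0,0,0,0,0,0,7.6,0,0,0,0,0,0,7.6,0,0,-0.1745,0,0,0,7.6,0,0,-0.1745,0,0,0,7.6,0,0,-0.1745,0,0,0,7.6,0,0,-0.1745,0,0,0,7.6,0,0,-0.1745,0,0,0,7.6,0,0,-0.1745,0,0,0,7.6,0,0,0,0,0,0,7.6,0,0,0,0,0,0,5,0,0,0,0,0,0,5,0,0,0,0,0,0,5], "squeeze": 15}}

```text
clock: 12.2
ee_pos: [680.2, 52.9, 15.2]
tool_rot: [1.084, 2.949, 0.0]
ft_force: [0.3, 0.1, 0.3]
width: 56.1
grip_force: 15.0
```

{"method": "drive_tool", "body": {"steps": [0,0,0,0,0,0,5.0,0,0,0,0,0,0,5.0]}}

```text
clock: 12.45
ee_pos: [680.2, 52.9, 15.1]
tool_rot: [-1.082, -2.949, -0.0]
ft_force: [0.1, -0.1, -0.4]
width: 55.8
grip_force: 15.0
```

```bash
python3 -c "
import numpy as np
for d in (56,61,62): print(d,502.5+d*np.cos(np.radians(5.77)),264+d*np.sin(np.radians(5.77)))"; python3 plan.py 564.2 270.2 100 65.77
```

```text
56 558.2162751826098 269.629980441857
61 563.1909426096286 270.1326572670228
62 564.1858760950323 270.233192632056
t 12.45 tcp [680.2  52.9  15.1] closeyaw 49.69 w 55.81 g 15.0 F [ 0.1 -0.1 -0.4] j6 -0.83 zax [-0.e+00  1.e-04 -1.e+00]
turn z -0.2806 | shift cm old axes [22.902  9.067 -8.485] | new axes [19.496 15.054 -8.485]
```

{"method": "drive_tool", "body": {"steps": [0,0,0,0,0,-4.5,5,0,0,0,0,0,-4.5,5,0,0,-0.1403,0,0,0,5,0,0,-0.1403,0,0,0,5,0,0,0,3.9,3.01,0,5,0,0,0,3.9,3.01,0,5,0,0,0,3.9,3.01,0,5,0,0,0,3.9,3.01,0,5,0,0,0,3.9,3.01,0,5,0,0,0,0,0,0,5,0,0,0,0,0,0,5,0,0,0,0,0,0,5]}}

```text
clock: 13.95
ee_pos: [564.5, 269.2, 105.0]
tool_rot: [-0.661, -3.071, 0.0]
ft_force: [0.2, 0.1, -0.8]
width: 55.9
grip_force: 15.0
```

Run:
```python
import pickle; from vis import *
from plan import plan
from bench import ctrl
plan(564.2,270.2,23,65.77)
S=[ctrl.snapshot("scene"),ctrl.snapshot("top")]; pickle.dump(S,open("s2.pkl","wb"))
overlay(S[0],{},(180,150),(420,320),3,"pics/g2.png")
```

```text
t 13.95 tcp [564.5 269.2 105. ] closeyaw 65.72 w 55.86 g 15.0 F [ 0.2  0.1 -0.8] j6 -0.74 zax [-1.e-04 -2.e-04 -1.e+00]
turn z -0.0008 | shift cm old axes [0.07  0.078 8.203] | new axes [0.069 0.078 8.203]
```

View pics/g2.png

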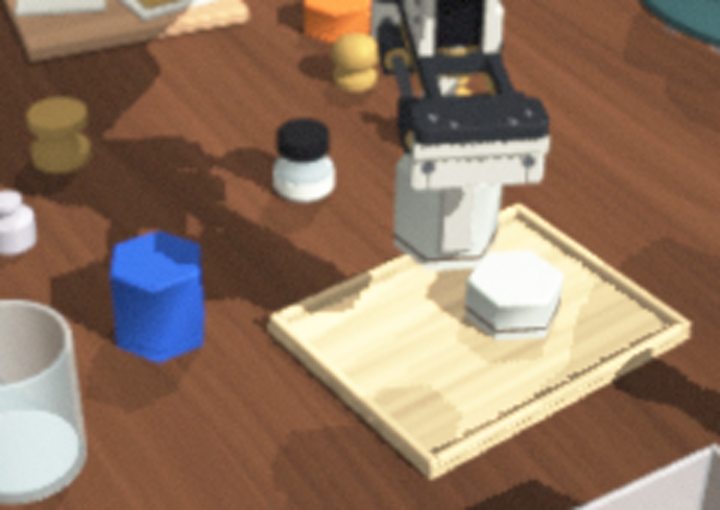

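{"method": "drive_tool", "body": {"steps": [0,0,0,0.07,0.078,3,5,0,0,0,0,0,3,5,0,0,0,0,0,2.2,5,0,0,0,0,0,0.1,5,0,0,0,0,0,0,5,0,0,0,0,0,0,5]}}

```text
clock: 14.8
ee_pos: [564.2, 271.2, 23.1]
tool_rot: [0.659, 3.071, 0.001]
ft_force: [-0.5, -0.1, -2.2]
width: 56.0
grip_force: 15.0
```

```bash
cat > rel.py <<'E'
import pickle,sys; from vis import *
from bench import ctrl
S=[ctrl.snapshot("scene"),ctrl.snapshot("top")]; pickle.dump(S,open(sys.argv[1]+".pkl","wb"))
tcp=ctrl.state()["ee_pos"]; a=np.radians(5.77); R={}
for n,q in dict(low_plinth=[503.5,265,4,a],tall_plinth=[565,271,4,a]).items():
    R[n]=fit(n,S,q,True)[0]; print(n,np.round(R[n],2),[np.round(fit(n,[s],[*R[n][:2],6,a],True,2,False)[0],2).tolist() for s in S])
overlay(S[0],R,(280,190),(430,310),5,f"pics/{sys.argv[1]}s.png"); overlay(S[1],R,(150,160),(280,290),5,f"pics/{sys.argv[1]}t.png")
E
python3 rel.py r3; python3 plan.py 564.2 270.2 21.6 65.77
```

```text
low_plinth [ 5.1015e+02  2.6426e+02  4.6600e+00 -2.6000e-01] [[517.63, 266.32, 6.0, -0.2], [509.7, 260.86, 6.0, 0.14]]
tall_plinth [ 5.6024e+02  2.7507e+02  1.0380e+01 -6.0000e-02] [[559.92, 267.1, 6.0, -0.0], [555.51, 277.56, 6.0, -0.25]]
t 14.9 tcp [564.  271.2  22.8] closeyaw 65.78 w 56.11 g 15.0 F [-1.6 -0.8 -1.9] j6 -0.74 zax [ 7.e-04  3.e-04 -1.e+00]
turn z 0.0003 | shift cm old axes [-0.057 -0.085  0.121] | new axes [-0.057 -0.085  0.121]
```

View pics/r3s.png

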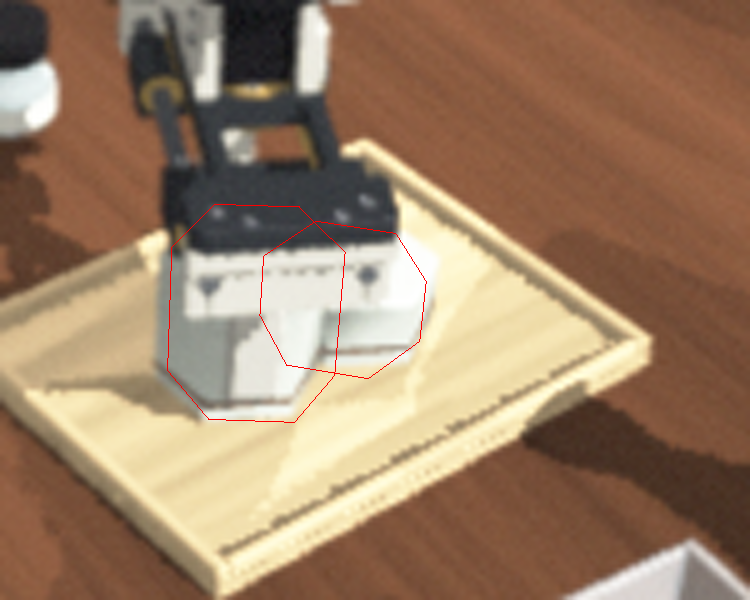

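View pics/r3t.png

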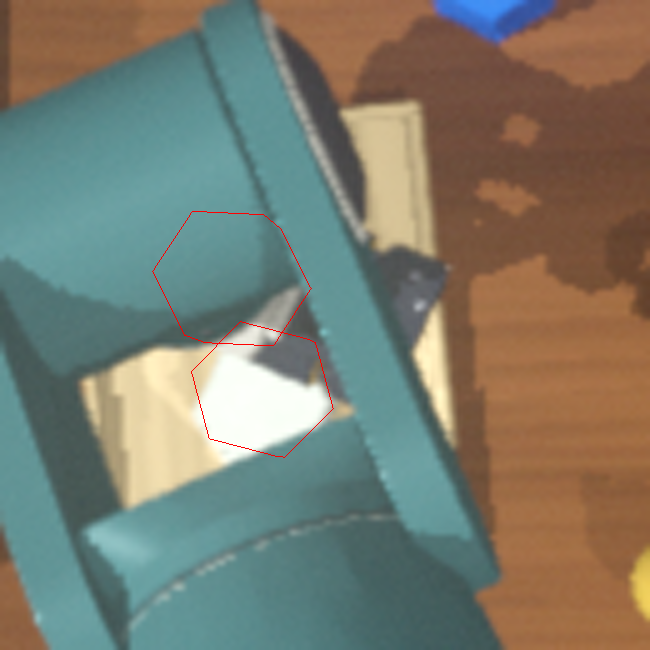

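{"method": "drive_tool", "body": {"steps": [0,0,0,-0.05,-0.08,0.05,5,0,0,0,0,0,0,5,0,0,0,0,0,0,5]}}

```text
clock: 15.28
ee_pos: [563.9, 270.2, 21.7]
tool_rot: [-0.659, -3.072, 0.0]
ft_force: [-0.3, 0.8, -0.9]
width: 55.6
grip_force: 15.0
```

{"method": "drive_tool", "body": {"steps": [0,0,0,0,0,0.05,5,0,0,0,0,0,0,5]}}

```text
clock: 15.52
ee_pos: [563.9, 270.2, 21.1]
tool_rot: [-0.659, -3.072, 0.0]
ft_force: [-0.2, -0.8, -1.4]
width: 55.8
grip_force: 15.0
```

{"method": "drive_tool", "body": {"steps": [0,0,0,0,0,0,7,0,0,0,0,0,0,8,0,0,0,0,0,0,8,0,0,0,0,0,-5,8,0,0,0,0,0,-5,8,0,0,0,-1.24,-5.2,0,8,0,0,0,-1.24,-5.2,0,8,0,0,0,-1.24,-5.2,0,8,0,0,0,-1.24,-5.2,0,8,0,0,0,0,0,0,8]}}

```text
clock: 16.77
ee_pos: [523.4, 57.5, 121.5]
tool_rot: [0.664, 3.07, -0.0]
ft_force: [0.1, 0.9, 0.3]
width: 79.9
grip_force: 0.0
```

```bash
python3 rel.py r4; python3 plan.py 563.9 270.2 21 65.77
```

```text
low_plinth [5.0082e+02 2.6338e+02 7.2200e+00 6.0000e-02] [[505.68, 261.58, 6.0, -0.01], [500.52, 264.42, 6.0, 0.06]]
tall_plinth [5.6110e+02 2.6863e+02 5.3600e+00 1.1000e-01] [[558.65, 265.09, 6.0, 0.09], [560.65, 268.0, 6.0, 0.1]]
t 16.88 tcp [524.   59.9 121.4] closeyaw 65.72 w 80.21 g 0.0 F [-0.2  1.  -0.5] j6 -1.08 zax [ 6.e-04  3.e-04 -1.e+00]
turn z -0.0009 | shift cm old axes [ 5.01  20.803 10.05 ] | new axes [ 4.992 20.808 10.05 ]
```

View pics/r4t.png

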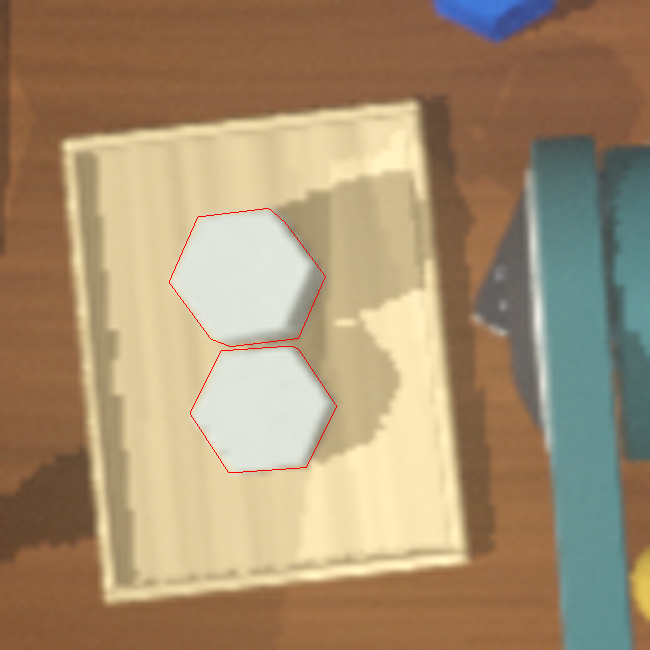

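```bash
cat > tops.py <<'E'
import pickle,sys; from vis import *
import vis
def topfit(s,xy,z,dbg=None):
    r=ring(32.33,0,6,np.pi/6); q=np.array([*xy,np.radians(5.77)]); 
    uv=proj(s,pose([r],[xy[0],xy[1],z,q[2]])[0]);lo=np.floor(uv.min(0)-6).astype(int);hi=np.ceil(uv.max(0)+6).astype(int)
    im=cv2.resize(s["pixels"][lo[1]:hi[1],lo[0]:hi[0]],None,fx=8,fy=8,interpolation=cv2.INTER_CUBIC).astype(float)
    B=(im[...,2]-0.25*(im[...,0]-im[...,2]))  # blue: white high, plywood low
    c=uv.mean(0)-lo; cc=((c+.5)*8).astype(int); inn=np.median(B[cc[1]-20:cc[1]+20,cc[0]-20:cc[0]+20])
    def edge(Q):  # mean outward gradient along 6 sides, weight
        p=pose([r],[Q[0],Q[1],z,Q[2]])[0]; n=np.roll(p,-1,0); t=np.linspace(.12,.88,25)[:,None,None]
        pts=(p+(n-p)*t).reshape(-1,3); o=np.array([Q[0],Q[1],z])
        def samp(f): u=((proj(s,o+(pts-o)*f)-lo+.5)*8-.5).astype(np.float32).reshape(-1,1,2); return cv2.remap(cv2.GaussianBlur(B,(0,0),3).astype(np.float32),u,None,1).ravel()
        return -np.clip(samp(.96)-samp(1.04),0,60).mean()
    best=min((minimize(edge,q+np.array(d),method="Nelder-Mead",options=dict(initial_simplex=q+np.array(d)+np.array([[0,0,0],[2,0,0],[0,2,0],[0,0,.06]]),xatol=.01,fatol=1e-3)) for d in ((0,0,0),(2,0,.03),(-2,0,-.03),(0,2,0),(0,-2,0),(2,2,0),(-2,-2,0))),key=lambda b:b.fun)
    return best.x,best.fun
if __name__=="__main__":
    S=pickle.load(open(sys.argv[1]+".pkl","rb")); g=float(sys.argv[2])
    a=np.radians(5.77)
    for nm,s in zip(("scene","top"),S):
        l,f1=topfit(s,(501.5,264),36); t,f2=topfit(s,(501.5+g*np.cos(a),264+g*np.sin(a)),66); d=t[:2]-l[:2]; m=5.77/57.3
        print(nm,np.round(l,2),np.round(t,2),np.round([f1,f2],1),"along",round(d@[np.cos(m),np.sin(m)],2),"lat",round(d@[-np.sin(m),np.cos(m)],2))
E
python3 tops.py r4 61.7
```

```text
scene [5.0296e+02 2.6822e+02 2.5000e-01] [5.6406e+02 2.7084e+02 7.0000e-02] [-15.3 -23.5] along 61.05 lat -3.53
top [5.0069e+02 2.6299e+02 1.0000e-01] [5.6082e+02 2.6797e+02 1.1000e-01] [-41. -38.] along 60.32 lat -1.1
```

{"method": "drive_tool", "body": {"steps": [0,0,0,1.29,5.2,0,8,0,0,0,1.29,5.2,0,8,0,0,0,1.29,5.2,0,8,0,0,0,1.29,5.2,0,8,0,0,0,0,0,0,8,0,0,0,0,0,0,8,0,0,0,0,0,0,8]}}

```text
clock: 17.75
ee_pos: [562.0, 270.5, 121.2]
tool_rot: [0.66, 3.072, -0.0]
ft_force: [-0.2, -0.7, 0.0]
width: 80.4
grip_force: 0.0
```

```bash
python3 plan.py 562.4 270.9 21.2 65.77
```

```text
t 17.75 tcp [562.  270.5 121.2] closeyaw 65.76 w 80.37 g 0.0 F [-0.2 -0.7  0. ] j6 -0.74 zax [ 0.e+00 -1.e-04 -1.e+00]
turn z -0.0002 | shift cm old axes [-0.023  0.053  9.999] | new axes [-0.023  0.053  9.999]
```

{"method": "drive_tool", "body": {"steps": [0,0,0,-0.023,0.053,5,8,0,0,0,0,0,4,8,0,0,0,0,0,1,8,0,0,0,0,0,0,8,0,0,0,0,0,0,5,0,0,0,0,0,0,5,0,0,0,0,0,0,5,0,0,0,0,0,0,5,0,0,0,0,0,0,5], "squeeze": 15}}

```text
clock: 18.88
ee_pos: [562.8, 271.5, 22.0]
tool_rot: [0.659, 3.071, 0.001]
ft_force: [-1.8, -1.0, 6.5]
width: 56.3
grip_force: 15.0
```

```bash
python3 plan.py 557.2 271.4 21.2 65.77
```

```text
t 18.88 tcp [562.8 271.5  22. ] closeyaw 65.79 w 56.25 g 15.0 F [-1.8 -1.   6.5] j6 -0.74 zax [ 9.e-04  3.e-04 -1.e+00]
turn z 0.0004 | shift cm old axes [ 0.508 -0.243  0.082] | new axes [ 0.508 -0.243  0.082]
```

{"method": "drive_tool", "body": {"steps": [0,0,0,0,0,0,5,0,0,0,0.15,-0.07,0,5,0,0,0,0.15,-0.07,0,5,0,0,0,0.1,-0.05,0,5,0,0,0,0.1,-0.05,0,5,0,0,0,0,0,0,5,0,0,0,0,0,0,5,0,0,0,0,0,0,5]}}

```text
clock: 19.88
ee_pos: [557.6, 271.5, 22.0]
tool_rot: [0.659, 3.07, 0.002]
ft_force: [3.4, -0.3, 5.6]
width: 55.7
grip_force: 15.0
```

```bash
python3 plan.py 557.2 271.4 21.2 65.77
```

```text
t 19.88 tcp [557.6 271.5  22. ] closeyaw 65.78 w 55.75 g 15.0 F [ 3.4 -0.3  5.6] j6 -0.74 zax [ 1.8e-03  7.0e-04 -1.0e+00]
turn z 0.0002 | shift cm old axes [ 0.036 -0.025  0.084] | new axes [ 0.036 -0.025  0.084]
```

{"method": "drive_tool", "body": {"steps": [0,0,0,0.06,-0.03,0,5,0,0,0,0,0,0,5,0,0,0,0,0,0,8,0,0,0,0,0,0,8,0,0,0,0,0,0,8,0,0,0,0,0,-5,8,0,0,0,0,0,-5,8,0,0,0,-1.6,-5.6,0,8,0,0,0,-1.6,-5.6,0,8,0,0,0,-1.6,-5.6,0,8,0,0,0,-1.6,-5.6,0,8,0,0,0,0,0,0,8]}}

```text
clock: 21.38
ee_pos: [522.3, 37.7, 121.3]
tool_rot: [0.665, 3.07, -0.001]
ft_force: [-0.6, -0.3, -0.6]
width: 79.9
grip_force: 0.0
```

```bash
python3 - <<'E'
import pickle
from vis import *
from bench import ctrl
S=[ctrl.snapshot("scene"),ctrl.snapshot("top")]; pickle.dump(S,open("r5.pkl","wb"))
overlay(S[1],{},(175,190),(225,260),8,"pics/r5t.png"); overlay(S[0],{},(310,195),(400,270),8,"pics/r5s.png")
E
python3 tops.py r5 56; python3 plan.py 429.5 -58.7 120 95.8
```

```text
scene [5.0182e+02 2.6793e+02 2.6000e-01] [5.5851e+02 2.7176e+02 8.0000e-02] [-14.7 -20.8] along 56.78 lat -1.89
top [4.9950e+02 2.6281e+02 9.0000e-02] [5.5580e+02 2.6879e+02 1.1000e-01] [-37.7 -36.2] along 56.61 lat 0.28
t 21.48 tcp [522.8  40.5 121.2] closeyaw 65.71 w 79.74 g 0.0 F [ 0.2  0.5 -0.4] j6 -1.12 zax [ 2.e-04  3.e-04 -1.e+00]
turn z -0.5252 | shift cm old axes [  4.424 -12.877   0.118] | new axes [10.284 -8.923  0.118]
```

View pics/r5t.png

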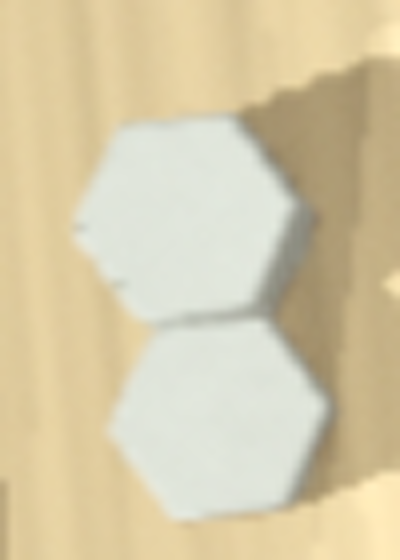

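View pics/r5s.png

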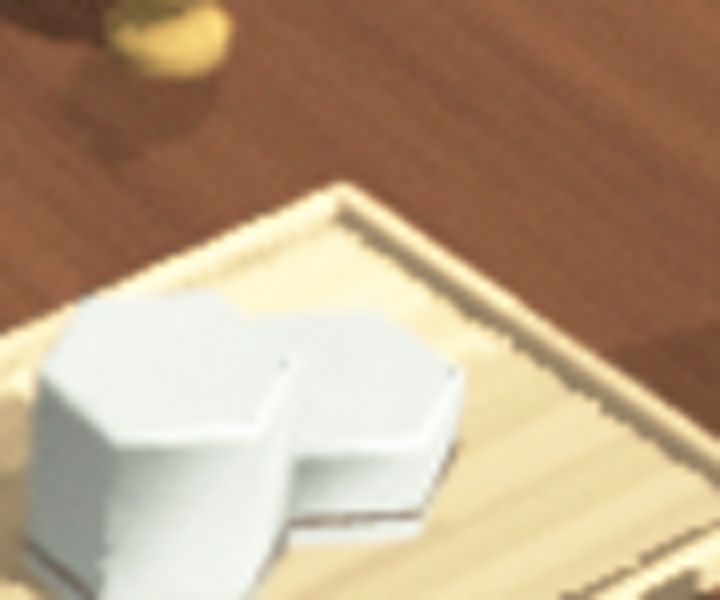

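{"method": "drive_tool", "body": {"steps": [0,0,0.1745,0,0,0,9,0,0,0.1745,0,0,0,9,0,0,0.1745,0,0,0,9,0,0,0.1745,0,0,0,9,0,0,0.1745,0,0,0,9,0,0,0.1745,0,0,0,9,0,0,0,-2.98,-3.43,0,9,0,0,0,-2.98,-3.43,0,9,0,0,0,-2.98,-3.43,0,9,0,0,0,0,0,0,8,0,0,0,0,0,0,8,0,0,0,0,0,0,7]}}

```text
clock: 22.98
ee_pos: [430.0, -57.7, 121.0]
tool_rot: [-2.104, -2.332, 0.0]
ft_force: [0.5, 0.7, 0.7]
width: 74.2
grip_force: 0.0
```

```bash
python3 plan.py 429.6 -58.8 7 5.77
```

```text
t 22.98 tcp [430.  -57.7 121. ] closeyaw 5.89 w 74.16 g 0.0 F [0.5 0.7 0.7] j6 -0.3 zax [-4.e-04  3.e-04 -1.e+00]
turn z 0.002 | shift cm old axes [-0.108 -0.05  11.405] | new axes [-0.108 -0.05  11.405]
```

{"method": "drive_tool", "body": {"steps": [0,0,0.002,-0.108,-0.05,5,7,0,0,0,0,0,4.4,7,0,0,0,0,0,2,6,0,0,0,0,0,0,6,0,0,0,0,0,0,3,0,0,0,0,0,0,3,0,0,0,0,0,0,3,0,0,0,0,0,0,3,0,0,0,0,0,0,3], "squeeze": 5}}

```text
clock: 24.1
ee_pos: [429.7, -59.8, 8.1]
tool_rot: [2.108, 2.328, 0.002]
ft_force: [-0.7, 0.7, 6.2]
width: 39.6
grip_force: 5.0
```

{"method": "drive_tool", "body": {"steps": [0,0,0,0,0,0,6,0,0,0,0,0,0,6,0,0,-0.1745,0,0,0,6,0,0,-0.1745,0,0,0,6,0,0,-0.1745,0,0,0,6,0,0,-0.1745,0,0,0,6,0,0,-0.1745,0,0,0,6,0,0,-0.1745,0,0,0,6,0,0,-0.1745,0,0,0,6,0,0,-0.1745,0,0,0,6,0,0,-0.1745,0,0,0,6,0,0,0,0,0,0,6]}}

```text
clock: 25.6
ee_pos: [429.0, -59.8, 7.0]
tool_rot: [0.154, -3.138, -0.0]
ft_force: [0.3, -0.1, 0.1]
width: 60.1
grip_force: 0.0
```

{"method": "drive_tool", "body": {"steps": [0,0,0,0,0,0,3,0,0,0,0,0,0,3,0,0,0,0,0,0,3,0,0,0,0,0,0,3], "squeeze": 15}}

```text
clock: 26.1
ee_pos: [429.0, -59.8, 7.1]
tool_rot: [0.154, -3.138, -0.0]
ft_force: [0.1, 0.1, 0.1]
width: 39.2
grip_force: 15.0
```

```bash
python3 plan.py 501.3 265.7 110 95.77
```

```text
t 26.1 tcp [429.  -59.8   7.1] closeyaw 95.64 w 39.15 g 15.0 F [0.1 0.1 0.1] j6 -1.87 zax [-1.e-04  0.e+00 -1.e+00]
turn z -0.0023 | shift cm old axes [-10.388  31.68  -10.288] | new axes [-10.462  31.656 -10.288]
```

{"method": "drive_tool", "body": {"steps": [0,0,-0.0023,0,0,-5.1,3,0,0,0,0,0,-5.1,3,0,0,0,-1.733,5.278,0,3,0,0,0,-1.733,5.278,0,3,0,0,0,-1.733,5.278,0,3,0,0,0,-1.733,5.278,0,3,0,0,0,-1.733,5.278,0,3,0,0,0,-1.733,5.278,0,3,0,0,0,0,0,0,3,0,0,0,0,0,0,3,0,0,0,0,0,0,3,0,0,0,0,0,0,3]}}

```text
clock: 27.6
ee_pos: [500.6, 264.9, 109.4]
tool_rot: [-0.157, 3.137, 0.0]
ft_force: [0.3, -0.8, -0.9]
width: 38.8
grip_force: 15.0
```

```bash
python3 plan.py 500.7 265.7 44.5 95.77
```

```text
t 27.6 tcp [500.6 264.9 109.4] closeyaw 95.73 w 38.84 g 15.0 F [ 0.3 -0.8 -0.9] j6 -1.23 zax [ 4.e-04  1.e-04 -1.e+00]
turn z -0.0007 | shift cm old axes [-0.016  0.074  6.49 ] | new axes [-0.016  0.074  6.49 ]
```

{"method": "drive_tool", "body": {"steps": [0,0,0,-0.016,0.074,3,3,0,0,0,0,0,2.5,3,0,0,0,0,0,0.99,3,0,0,0,0,0,0,3,0,0,0,0,0,0,3,0,0,0,0,0,0,3,0,0,0,0,0,0,3,0,0,0,0,0,0,3]}}

```text
clock: 28.6
ee_pos: [500.7, 266.6, 44.4]
tool_rot: [-0.159, 3.137, 0.0]
ft_force: [-0.2, -0.7, -0.6]
width: 39.6
grip_force: 15.0
```

{"method": "drive_tool", "body": {"steps": [0,0,0,0,0,0.08,3,0,0,0,0,0,0,3,0,0,0,0,0,0,3]}}

```text
clock: 28.98
ee_pos: [500.6, 266.5, 43.4]
tool_rot: [0.159, -3.137, 0.0]
ft_force: [0.0, 0.4, -0.1]
width: 39.0
grip_force: 15.0
```

```bash
python3 plan.py 500.7 265.7 43.1 95.77
```

```text
t 28.98 tcp [500.6 266.5  43.4] closeyaw 95.8 w 39.03 g 15.0 F [ 0.   0.4 -0.1] j6 -1.23 zax [-1.e-04 -1.e-04 -1.e+00]
turn z 0.0005 | shift cm old axes [-0.003 -0.082  0.03 ] | new axes [-0.003 -0.082  0.03 ]
```

{"method": "drive_tool", "body": {"steps": [0,0,0,0,-0.08,0.02,3,0,0,0,0,0,0.02,3,0,0,0,0,0,0,3]}}

```text
clock: 29.35
ee_pos: [500.7, 265.7, 43.0]
tool_rot: [0.159, -3.138, 0.0]
ft_force: [-0.2, 0.8, 0.0]
width: 39.2
grip_force: 15.0
```

{"method": "drive_tool", "body": {"steps": [0,0,0,0,0,0,4.5,0,0,0,0,0,0,5.5,0,0,0,0,0,0,6,0,0,0,0,0,-4,6,0,0,0,0,0,-4,8,0,0,0.1745,0,0,0,9,0,0,0.1745,0,0,0,9,0,0,0.1745,0,0,0,9,0,0,0,0,0,0,9]}}

```text
clock: 30.48
ee_pos: [500.7, 265.7, 123.0]
tool_rot: [-0.657, -3.072, -0.0]
ft_force: [0.3, -0.4, 0.4]
width: 90.3
grip_force: 0.0
```

```bash
python3 plan.py 688.4 -75.4 122 5.77;python3 plan.py 688.4 -75.4 122 65.77
```

```text
t 30.48 tcp [500.7 265.7 123. ] closeyaw 65.86 w 90.28 g 0.0 F [ 0.3 -0.4  0.4] j6 -0.71 zax [-0.  0. -1.]
turn z 1.0487 | shift cm old axes [-31.084 -23.451   0.104] | new axes [-35.828  15.25    0.104]
t 30.48 tcp [500.7 265.7 123. ] closeyaw 65.86 w 90.28 g 0.0 F [ 0.3 -0.4  0.4] j6 -0.71 zax [-0.  0. -1.]
turn z 0.0015 | shift cm old axes [-31.084 -23.451   0.104] | new axes [-31.12  -23.403   0.104]
```

{"method": "drive_tool", "body": {"steps": [0,0,0.1748,0,0,0,9,0,0,0.1748,0,0,0,9,0,0,0.1748,0,0,0,9,0,0,0.1748,0,0,0,9,0,0,0.1748,0,0,0,9,0,0,0.1748,0,0,0,9]}}

```text
clock: 31.22
ee_pos: [500.7, 265.7, 123.1]
tool_rot: [-2.109, -2.329, 0.0]
ft_force: [0.3, 0.1, 0.0]
width: 90.4
grip_force: 0.0
```

{"method": "drive_tool", "body": {"steps": [0,0,0,-5.118,2.179,0,9,0,0,0,-5.118,2.179,0,9,0,0,0,-5.118,2.179,0,9,0,0,0,-5.118,2.179,0,9,0,0,0,-5.118,2.179,0,9,0,0,0,-5.118,2.179,0,9,0,0,0,-5.118,2.179,0,9,0,0,0,0,0,0,8,0,0,0,0,0,0,8,0,0,0,0,0,0,8,0,0,0,0,0,0,8]}}

```text
clock: 32.6
ee_pos: [687.9, -74.6, 123.4]
tool_rot: [2.106, 2.331, 0.0]
ft_force: [-0.2, -0.3, -0.4]
width: 80.2
grip_force: 0.0
```

```bash
python3 plan.py 688.4 -75.5 6 5.77
```

```text
t 32.6 tcp [687.9 -74.6 123.4] closeyaw 5.82 w 80.2 g 0.0 F [-0.2 -0.3 -0.4] j6 -0.25 zax [ 3.e-04  0.e+00 -1.e+00]
turn z 0.0009 | shift cm old axes [-0.097  0.034 11.736] | new axes [-0.097  0.034 11.736]
```

{"method": "drive_tool", "body": {"steps": [0,0,0,-0.06,0.034,5,8,0,0,0,0,0,4.5,8,0,0,0,0,0,2.2,7,0,0,0,0,0,0,6.5,0,0,0,0,0,0,6,0,0,0,0,0,0,6,0,0,0,0,0,0,5.5,0,0,0,0,0,0,3,0,0,0,0,0,0,3,0,0,0,0,0,0,3,0,0,0,0,0,0,3], "squeeze": 5}}

```text
clock: 33.98
ee_pos: [688.6, -76.1, 6.3]
tool_rot: [2.108, 2.329, 0.0]
ft_force: [-1.4, -0.2, 3.9]
width: 45.5
grip_force: 5.0
```

{"method": "drive_tool", "body": {"steps": [0,0,0,0,0,0,6.5,0,0,0,0,0,0,6.5,0,0,-0.1745,0,0,0,6.5,0,0,-0.1745,0,0,0,6.5,0,0,-0.1745,0,0,0,6.5,0,0,-0.1745,0,0,0,6.5,0,0,-0.1745,0,0,0,6.5,0,0,-0.1745,0,0,0,6.5,0,0,-0.1745,0,0,0,6.5,0,0,-0.1745,0,0,0,6.5,0,0,-0.1745,0,0,0,6.5,0,0,0,0,0,0,6.5]}}

```text
clock: 35.48
ee_pos: [688.4, -76.1, 5.8]
tool_rot: [0.155, -3.138, -0.0]
ft_force: [-0.4, -0.1, 0.0]
width: 65.4
grip_force: 0.0
```

{"method": "drive_tool", "body": {"steps": [0,0,0,0,0,0,3,0,0,0,0,0,0,3,0,0,0,0,0,0,3,0,0,0,0,0,0,3], "squeeze": 15}}

```text
clock: 35.98
ee_pos: [688.5, -76.1, 6.0]
tool_rot: [0.155, -3.138, -0.0]
ft_force: [-0.0, 0.5, -0.9]
width: 45.4
grip_force: 15.0
```

```bash
python3 plan.py 557.1 271.5 146 95.77
```

```text
t 35.98 tcp [688.5 -76.1   6. ] closeyaw 95.66 w 45.38 g 15.0 F [-0.   0.5 -0.9] j6 -1.82 zax [-1.e-04  0.e+00 -1.e+00]
turn z -0.0019 | shift cm old axes [  9.646  35.887 -13.996] | new axes [  9.579  35.905 -13.996]
```

{"method": "drive_tool", "body": {"steps": [0,0,-0.0019,0,0,-5.5,3,0,0,0,0,0,-5.5,3,0,0,0,1.37,5.13,0,3,0,0,0,1.37,5.13,0,3,0,0,0,1.37,5.13,0,3,0,0,0,1.37,5.13,0,3,0,0,0,1.37,5.13,0,3,0,0,0,1.37,5.13,0,3,0,0,0,1.37,5.13,0,3,0,0,0,0,0,0,3,0,0,0,0,0,0,3,0,0,0,0,0,0,3]}}

```text
clock: 37.48
ee_pos: [557.2, 270.5, 116.0]
tool_rot: [-0.157, 3.138, -0.0]
ft_force: [0.3, 0.6, -0.8]
width: 45.4
grip_force: 15.0
```

{"method": "drive_tool", "body": {"steps": [0,0,0,0,0,2,3,0,0,0,0,0,2,3,0,0,0,0,0,0,3,0,0,0,0,0,0,3,0,0,0,0,0,0,3,0,0,0,0,0,0,3]}}

```text
clock: 38.22
ee_pos: [556.9, 271.5, 76.5]
tool_rot: [-0.159, 3.137, 0.0]
ft_force: [-0.4, -0.1, -0.6]
width: 45.7
grip_force: 15.0
```

```bash
python3 plan.py 557.1 271.5 71.9 95.77
```

```text
t 38.23 tcp [556.9 271.5  76.5] closeyaw 95.81 w 45.67 g 15.0 F [-0.4 -0.1 -0.6] j6 -1.26 zax [ 6.e-04  2.e-04 -1.e+00]
turn z 0.0007 | shift cm old axes [-0.016 -0.006  0.461] | new axes [-0.016 -0.006  0.461]
```

{"method": "drive_tool", "body": {"steps": [0,0,0,-0.01,0,0.3,3,0,0,0,0,0,0.1,3,0,0,0,0,0,0,3,0,0,0,0,0,0,3]}}

```text
clock: 38.72
ee_pos: [556.9, 271.4, 72.1]
tool_rot: [-0.159, 3.138, -0.0]
ft_force: [0.3, 0.2, -0.3]
width: 45.5
grip_force: 15.0
```

{"method": "drive_tool", "body": {"steps": [0,0,0,0,0,0,3,0,0,0,0,0,0,3]}}

```text
clock: 38.98
ee_pos: [556.9, 271.5, 72.1]
tool_rot: [-0.159, 3.138, 0.0]
ft_force: [0.3, -0.1, -1.0]
width: 45.5
grip_force: 15.0
```

{"method": "drive_tool", "body": {"steps": [0,0,0,0,0,0.02,3,0,0,0,0,0,0,5,0,0,0,0,0,0,6,0,0,0,0,0,0,6.5,0,0,0,0,0,-4,6.5,0,0,0,0,0,-4,8]}}

```text
clock: 39.72
ee_pos: [556.7, 271.3, 152.6]
tool_rot: [0.159, -3.137, 0.0]
ft_force: [-0.2, 0.1, 0.3]
width: 71.0
grip_force: 0.0
```

{"method": "drive_tool", "body": {"steps": [0,0,0.1745,0,0,0,8,0,0,0.1745,0,0,0,8,0,0,0.1745,0,0,0,8,0,0,0.1745,0,0,0,8,0,0,0.1745,0,0,0,8,0,0,0.1745,0,0,0,8,0,0,0.1745,0,0,0,8,0,0,0.1745,0,0,0,8,0,0,0.1745,0,0,0,8,0,0,0,0,0,0,8]}}

```text
clock: 40.98
ee_pos: [556.9, 271.5, 151.9]
tool_rot: [-2.105, -2.332, -0.0]
ft_force: [-0.3, 0.4, 0.7]
width: 80.0
grip_force: 0.0
```

```bash
python3 plan.py 420.2 73.8 150 5.77
```

```text
t 40.98 tcp [556.9 271.5 151.9] closeyaw 5.88 w 79.97 g 0.0 F [-0.3  0.4  0.7] j6 0.31 zax [ 1.e-04  1.e-04 -1.e+00]
turn z 0.0019 | shift cm old axes [-18.263 -15.621   0.186] | new axes [-18.293 -15.587   0.186]
```

Norm 24.0 cm → 4 rows of (−4.57, −3.9), settle and check; this is also a clear moment for a camera check of the knob and spool.

{"method": "drive_tool", "body": {"steps": [0,0,0.0019,-4.57,-3.9,0,8,0,0,0,-4.57,-3.9,0,8,0,0,0,-4.57,-3.9,0,8,0,0,0,-4.57,-3.9,0,8,0,0,0,0,0,0,8,0,0,0,0,0,0,8,0,0,0,0,0,0,8]}}

```text
clock: 41.85
ee_pos: [420.4, 74.7, 151.7]
tool_rot: [-2.105, -2.332, 0.001]
ft_force: [-0.7, 0.2, -0.3]
width: 80.1
grip_force: 0.0
```

Run:
```python
import pickle
from vis import *
from plan import plan
from bench import ctrl
plan(420.2,73.8,16,5.77)
S=[ctrl.snapshot("scene"),ctrl.snapshot("top")]; pickle.dump(S,open("r6.pkl","wb"))
for n,q in dict(spool=[557,271.5,66,0],ball_knob=[501.3,265.7,36,0]).items():
    print(n,[np.round(fit(n,[s],q,False,3,False)[0],2)[:2].tolist() for s in S])
a=cv2.resize(S[1]["pixels"][180:270,155:245,::-1],(399,399),interpolation=2);b=cv2.resize(S[0]["pixels"][175:275,295:395,::-1],(399,399),interpolation=2)
cv2.imwrite("pics/r6.png",np.hstack([a,b]))
```

```text
t 41.85 tcp [420.4  74.7 151.7] closeyaw 5.85 w 80.09 g 0.0 F [-0.7  0.2 -0.3] j6 0.01 zax [-6.e-04  1.e-04 -1.e+00]
turn z 0.0014 | shift cm old axes [-0.087 -0.017 13.57 ] | new axes [-0.087 -0.017 13.57 ]
spool [[556.85, 269.06], [555.74, 268.4]]
ball_knob [[500.7, 263.45], [499.41, 262.63]]
```

View pics/r6.png

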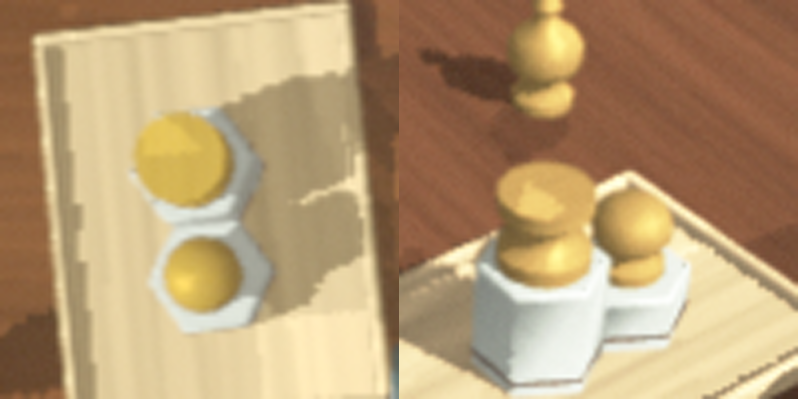

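{"method": "drive_tool", "body": {"steps": [0,0,0.0014,-0.05,0,5,8,0,0,0,0,0,5,8,0,0,0,0,0,3.5,7,0,0,0,0,0,0,6.5,0,0,0,0,0,0,6.5,0,0,0,0,0,0,6,0,0,0,0,0,0,6,0,0,0,0,0,0,3,0,0,0,0,0,0,3,0,0,0,0,0,0,3,0,0,0,0,0,0,3,0,0,0,0,0,0,3], "squeeze": 5}}

```text
clock: 43.45
ee_pos: [420.0, 73.5, 17.0]
tool_rot: [2.109, 2.328, 0.0]
ft_force: [-0.4, -0.2, 3.4]
width: 43.7
grip_force: 5.0
```

{"method": "drive_tool", "body": {"steps": [0,0,0,0,0,0,6.3,0,0,0,0,0,0,6.3,0,0,-0.1745,0,0,0,6.3,0,0,-0.1745,0,0,0,6.3,0,0,-0.1745,0,0,0,6.3,0,0,-0.1745,0,0,0,6.3,0,0,-0.1745,0,0,0,6.3,0,0,-0.1745,0,0,0,6.3,0,0,-0.1745,0,0,0,6.3,0,0,-0.1745,0,0,0,6.3,0,0,-0.1745,0,0,0,6.3,0,0,0,0,0,0,6.3]}}

```text
clock: 44.95
ee_pos: [419.9, 73.5, 16.7]
tool_rot: [0.152, -3.138, -0.0]
ft_force: [-0.5, -0.3, 0.0]
width: 62.7
grip_force: 0.0
```

{"method": "drive_tool", "body": {"steps": [0,0,0,0,0,0,3,0,0,0,0,0,0,3,0,0,0,0,0,0,3,0,0,0,0,0,0,3], "squeeze": 15}}

```text
clock: 45.45
ee_pos: [420.0, 73.5, 16.8]
tool_rot: [-0.153, 3.138, 0.0]
ft_force: [0.6, 1.1, -0.6]
width: 43.3
grip_force: 15.0
```

```bash
python3 plan.py 556.9 271.5 150 95.77
```

```text
t 45.45 tcp [420.   73.5  16.8] closeyaw 95.58 w 43.25 g 15.0 F [ 0.6  1.1 -0.6] j6 -1.55 zax [ 0.  0. -1.]
turn z -0.0033 | shift cm old axes [-15.551  18.378 -13.316] | new axes [-15.612  18.327 -13.316]
```

{"method": "drive_tool", "body": {"steps": [0,0,-0.0033,0,0,-4.44,3,0,0,0,0,0,-4.44,3,0,0,0,0,0,-4.44,3,0,0,0,0,0,0,3,0,0,0,-3.122,3.665,0,3,0,0,0,-3.122,3.665,0,3,0,0,0,-3.122,3.665,0,3,0,0,0,-3.122,3.665,0,3,0,0,0,-3.122,3.665,0,3,0,0,0,0,0,0,3,0,0,0,0,0,0,3,0,0,0,0,0,0,3]}}

```text
clock: 46.95
ee_pos: [556.3, 270.7, 149.9]
tool_rot: [0.158, -3.138, 0.0]
ft_force: [0.0, -0.2, -0.6]
width: 43.3
grip_force: 15.0
```

{"method": "drive_tool", "body": {"steps": [0,0,0,0,0,1.5,3,0,0,0,0,0,0.8,3,0,0,0,0,0,0,3,0,0,0,0,0,0,3,0,0,0,0,0,0,3,0,0,0,0,0,0,3]}}

```text
clock: 47.7
ee_pos: [556.8, 271.6, 127.3]
tool_rot: [-0.159, 3.137, 0.0]
ft_force: [-0.4, -0.3, -1.4]
width: 43.0
grip_force: 15.0
```

```bash
python3 plan.py 556.9 271.5 122.9 95.77
```

```text
t 47.7 tcp [556.8 271.6 127.3] closeyaw 95.81 w 43.05 g 15.0 F [-0.4 -0.3 -1.4] j6 -1.26 zax [ 3.e-04  2.e-04 -1.e+00]
turn z 0.0006 | shift cm old axes [-0.004 -0.015  0.44 ] | new axes [-0.004 -0.015  0.44 ]
```

{"method": "drive_tool", "body": {"steps": [0,0,0,0,-0.01,0.3,3,0,0,0,0,0,0.1,3,0,0,0,0,0,0,3,0,0,0,0,0,0,3,0,0,0,0,0,0,3]}}

```text
clock: 48.32
ee_pos: [556.8, 271.5, 123.0]
tool_rot: [0.159, -3.137, 0.0]
ft_force: [0.1, 0.1, -0.8]
width: 43.4
grip_force: 15.0
```

{"method": "drive_tool", "body": {"steps": [0,0,0,0,0,0.02,3,0,0,0,0,0,0,3]}}

```text
clock: 48.58
ee_pos: [556.8, 271.5, 122.9]
tool_rot: [-0.159, 3.138, 0.0]
ft_force: [-0.1, -0.4, -0.8]
width: 43.7
grip_force: 15.0
```

{"method": "drive_tool", "body": {"steps": [0,0,0,0,0,0.02,3,0,0,0,0,0,0,4.6,0,0,0,0,0,0,5.5,0,0,0,0,0,0,6.5,0,0,0,0,0,-4,7,0,0,0,0,0,-5,8,0,0,0,0,0,0,8,0,0,0,0,-5,0,8,0,0,0,0,-5,0,8,0,0,0,0,-5,0,8,0,0,0,0,-5,0,8,0,0,0,0,0,0,8]}}

```text
clock: 50.08
ee_pos: [577.0, 69.8, 211.7]
tool_rot: [0.154, -3.137, 0.001]
ft_force: [-0.1, -0.1, -0.3]
width: 79.9
grip_force: 0.0
```

Run:
```python
import pickle
from vis import *
from bench import ctrl
S=[ctrl.snapshot("scene"),ctrl.snapshot("top")]; pickle.dump(S,open("r7.pkl","wb"))
for n,q in dict(urn=[557,271.5,106,0],spool=[557,271.5,66,0],ball_knob=[501.3,265.7,36,0]).items():
    print(n,[np.round(fit(n,[s],q,False,3,False)[0],2)[:2].tolist() for s in S])
a=cv2.resize(S[1]["pixels"][180:270,155:245,::-1],(399,399),interpolation=2);b=cv2.resize(S[0]["pixels"][155:275,285:405,::-1],(399,399),interpolation=2)
cv2.imwrite("pics/r7.png",np.hstack([a,b]))
```

```text
urn [[561.39, 280.37], [554.39, 266.98]]
spool [[556.83, 269.3], [557.63, 272.33]]
ball_knob [[500.86, 263.6], [499.78, 262.72]]
```

View pics/r7.png

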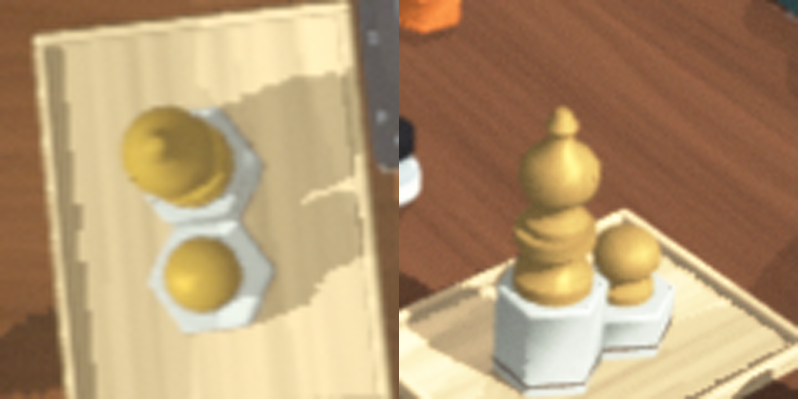

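The urn stands upright at (560,180) in the right-hand crop, on the spool. The knob is centred on the low plinth and nothing touches the robot.

```bash
python3 -c "
from bench import ctrl
print(ctrl.hand_in())"
```

```text
the job is handed in; nothing more can be done
None
```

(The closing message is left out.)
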